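Hold a separator plate flush on a tilted valve body

TASK

Pick up the black separator plate by its orange grip, tilt it to match the sloping machined face of the aluminium valve body and slide its lower edge down the slope under the yellow clip until it is fully home against the stop, centred and square. Then press it flush on the face with about 10 to 20 N and finish while still gripping and pressing it, as if the bolts were about to go in. Do not shift the fixture's tilt, and leave the solenoid, the piston and the screwdriver where they are.

Things in the scene. Friction and masses are not known exactly. Their poses are not given: they have to be found in the camera images.
- plate: Loose black separator plate with brass dots, 120 (x) x 90 (y) x 5 mm, 0.2 to 0.45 kg, lying flat. Origin: centre of its underside, z up. On its middle stands an orange grip: a bar 60 mm long (along x), 14 mm thick (along y), from 5 to 50 mm above the underside. A half turn about z makes no difference: either 90 mm edge may go under the clip.
- grip (a point): Middle of the orange grip, 30 mm above the plate's underside on the plate's z axis; axes as the plate's. A gripper holding the plate has its pads at about this height.
- casting: Aluminium valve body, 190 (x) x 130 (y) x 28 mm; the dark channels on its flat machined face are filled level. Origin: on the hinge axis, 12 mm under the centre of that face; z out of the face, x up the slope (roughly away from the robot), y across. It is tilted 0.25 to 0.6 rad, low end nearest the robot, on a stiff friction hinge along y that does not move under a 25 N push.
- fixture: Blue bench fixture, fixed, that carries the valve body. Base 180 x 200 x 12 mm, two side posts (y = 78 to 92 mm each side) up to 112 mm high; the hinge axis is 92 mm above the bench. Origin: centre of its underside, x and y level.
- slot (a point): Foot of the stop inside the yellow retaining clip at the low end of the machined face; axes as the valve body's. The clip is 90 mm wide (y -45 to 45 mm) and forms a slot open up the slope: the stop, whose inner face is at this x, and a lip reaching 14 mm up the slope from it, its underside 10 mm and its top 14 mm above the face (screw heads 18 mm).
- seat (a point): Point on the machined face, 20 mm down the slope from its centre, axes as the valve body's (x up the slope, z out of the face). When the plate is home and flush its underside centre is here, its x along this x (either way round), its z along this z.
- face_top (a point): Middle of the upper end of the machined face (95 mm up the slope from its centre); it moves if the fixture's tilt is shifted.
- solenoid: Bystander: upright steel solenoid, 32 mm across, 62 mm high, with a yellow connector on its side; origin at the centre of its underside.
- piston: Bystander: aluminium piston with a groove, 48 mm across, 40 mm high, standing; origin at the centre of its underside.
- screwdriver: Bystander: green-handled screwdriver lying on the bench along its x axis, about 200 mm long.
Mind the look-alikes: they are no part of the job. Several things have the shape of the plate; the one meant has the colours described above.

How it is judged:
On the way, in this order (a step that is already met when the one before it is completed fails the run):
1. the plate is lifted off the bench by its grip (height (world z) of plate above 0.04 m and contact force between the fingers and plate above 3 N), for 0.2 s.
2. the plate's lower edge is slid home under the clip (x of plate in the frame of seat between -0.004 and 0.004 m and y of plate in the frame of seat between -0.01 and 0.01 m and z of plate in the frame of seat between -0.003 and 0.007 m), for 0.2 s.
At the end, for the whole second after the job is handed in: The plate is home under the clip (within 4 mm along the slope, 10 mm across, 0.10 rad of square), flush on the face (within 2.5 mm and 0.04 rad), pressed on it with 6 to 35 N, at rest, and still held by its grip between the fingers (x of plate in the frame of seat between -0.004 and 0.004 m and y of plate in the frame of seat between -0.01 and 0.01 m and z of plate in the frame of seat between -0.003 and 0.0025 m and angle between the z axis of plate and the z axis of seat, either way round below 0.04 rad and angle between the x axis of plate and the x axis of seat, either way round below 0.1 rad and angle between plate's own z axis and vertical below 1 rad and contact force between plate and casting_c0 between 6 and 35 N and contact force between the fingers and plate above 3 N and distance between the grasp point and grip below 0.034 m and linear speed of plate below 0.02 m/s); the arm keeps its last pose, push and grip.
It fails at once if the fixture's tilt is shifted (distance of face_top from where it was at the start of the episode above 0.01 m).
It fails at once if the solenoid is disturbed (distance of solenoid from where it was at the start of the episode above 0.03 m).
It fails at once if the piston is disturbed (distance of piston from where it was at the start of the episode above 0.03 m).
It fails at once if the screwdriver is disturbed (distance of screwdriver from where it was at the start of the episode above 0.03 m).
It also fails if it takes over 45 s, if anything falls off the work surface, if the arm or the gripper's body presses on something with over 40 N, if the wrist force passes 120 N, or if a joint passes its speed limit or range.

ROBOT

A 6-joint arm with a two-finger parallel gripper is mounted at the origin on the work surface. World frame = base frame: x ahead of the robot, y to its left, z up, the work surface at z = 0. Lengths are in m, angles in rad, forces in N, time in s.
With the tool pointing down it reaches from about 0.425 to 0.95 m from the base axis. Payload 3.5 kg.
Tool frame: the origin (TCP) lies at the very end of the fingers, on their centre line; the grasp point (between the pads) lies ctrl.pinch_z behind it (ctrl.pinch_z is the distance from the TCP to the grasp point, in m); z points along the fingers, y is the line along which they close (so a half turn about z gives the same grasp; the last joint's range is limited). The gripper opens to 85 mm and grips with 20 to 120 N. Pads are 22 mm wide; open, the fingers measure 114 mm over their backs; the gripper's body (76 mm by 85 mm) begins 54 mm behind the grasp point. The pads swing forward as they close: fully open they stand 13 mm farther back than shut.
Start: joints at [1.18, 0.286, 1.577, -0, 1.279, -0.15], TCP at [0.161, 0.656, 0.193] pointing down, gripper open.
Joint ranges: [-2.77, 2.77], [-0.9, 2.22], [0.21, 2.48], [-1.53, 4.67], [0.24, 2.81], [-2.84, 2.84]. Speed limits (rad/s): [2.79, 2.79, 3.14, 3.14, 3.14, 3.14].

INTERFACE

Orientations are given as a unit quaternion [x, y, z, w].
In Python, from plant import ctrl gives the robot as it stands.
- The arm moves only by the shell command python3 -m inch 'ROWS' [FORCE]. ROWS is a JSON list of rows, 1 to 10 of them, each an object with the fields d (a list: dx, dy, dz in normalised numbers (1 is 0.75 m)), rot (a list: a rotation vector rx, ry, rz in shares of pi rad (1.0 is pi rad)), jaw (the opening from 0.0 (shut) to 1.0 (fully open)); a field left out counts as zero (the opening has to be given); each row is the pose to reach, as a shift and turn from the pose commanded when the command began, along the tool's axes at that moment; what a row does not reach only later rows make up. A row lasts 1/8 s, in which the tool goes at most 0.0625 m and 0.188 rad, less where a joint would pass 70% of its speed; a pose out of reach is approached as far as the arm can. The fingers move at their own pace and stop on an object; FORCE is the grip in N (left out, the last holds). Time passes only in rows, so rows that do not move let the fingers close. It prints the time, the measured TCP pose, the force, the opening and the grip force at its end. No shift or turn number may pass 1 either way. Input that does not fit is refused with a message, and nothing moves.
- ctrl.get_state(): the state, without advancing time (a new reading comes with each control period).
- ctrl.read_camera(name): name is "scene" or "top"; returns a dict with "pixels" (400x640x3 uint8, red, green, blue), "camera_matrix" (3x3 intrinsics, pixels), "xyz" and "orientation" of the camera in the world. Camera axes: x right, y down, z forward; pixel columns grow to the right and rows downward; lengths in m; the calibration is good to about 2 mm. A picture is of the moment at which its call begins. There is no depth.
- ctrl.sign_off(): hands the job in; it is judged then, once.
Trained networks look in the newest picture that a camera, given by its name, has taken for a name from the list of things; names that differ only in an ending like _2 or _b are one class to them, and where a whole thing is asked for, a point or a joint stands for the part that bears it (a point fixed in the world has none). Each returns a list of dicts, best first, with "conf" (0 to 1); they miss things now and then, are a little off and sometimes report something else, mostly with a low value. They report only what shows in the picture. A call takes as long as a camera call. They do not tell look-alikes from the thing itself.
- ctrl.recognise(camera, thing): "position" ([x, y, z] in m, in world coordinates, good to about 4 mm: the middle of the surface that is visible of it).
- ctrl.masks_of(camera, thing): "region" (400x640 bool, what is visible of it).
- ctrl.mark_of(camera, thing): "position" ([x, y, z] in m, in world coordinates, good to about 4 mm: a listed point, or the origin of a listed thing).
The state is a dict: "time": time; "qpos": joint angles; "dq": joint speeds; "joint_efforts": joint torques, N m; "eef_pos": TCP position; "tcp_rot": TCP orientation; "contact_force": force on the tool from outside, world axes, zero at the start; "wrist_torque": the same for the moment, N m; "opening": opening from 0.0 (shut) to 1.0 (fully open); "finger_force": force on a finger pad.
Only numpy, scipy, OpenCV 4.12 (cv2) and the standard library are available. Lean on these libraries where they do the work, as an engineer would, in place of code of your own. Each camera call takes 0.05 s, during which the arm holds its last target. There are 200 camera calls.

## Working session

There is one attempt and no reset: what is moved stays moved. The work goes in short steps, Python scripts to look and compute and a shell command to move; the robot and the scene stay as the last step left them, time stands still between calls to the robot, and variables do not carry over. Pictures are saved under pics/ and viewed, at most 10 in all, crops included, and the job is handed in when it is done.

```bash
mkdir -p pics; ls; cat > h.py <<'E'
from plant import ctrl
import numpy as np, cv2
from scipy.spatial.transform import Rotation as R
def shot(n,f=None):
    c=ctrl.read_camera(n)
    if f: cv2.imwrite('pics/'+f,c['pixels'][:,:,::-1])
    return c
def proj(c,p):
    p=np.atleast_2d(p); q=R.from_quat(c['orientation']).inv().apply(p-np.array(c['xyz'])); u=q@np.array(c['camera_matrix']).T
    return u[:,:2]/u[:,2:]
E
python3 - <<'E'
from h import *
np.set_printoptions(precision=4,suppress=True)
ims=[shot(n,n+'0.png') for n in('scene','top')]
for n,c in zip(('scene','top'),ims):
    print(n,c['xyz'],c['orientation'],c['camera_matrix'])
    for t in ['plate','grip','casting','fixture','slot','seat','face_top','solenoid','piston','screwdriver']:
        for d in ctrl.mark_of(n,t)[:4]: print(n,t,round(d['conf'],2),np.array(d['position']),proj(c,d['position'])[0].round())
print(ctrl.get_state(), ctrl.pinch_z)
E
```

```text
pics
scene [ 1.348  -0.1338  0.9077] [ 0.6925  0.6105 -0.2523 -0.29  ] [[413.2347   0.     320.1042]
 [  0.     413.2347 199.9694]
 [  0.       0.       1.    ]]
scene plate 0.97 [ 0.6802 -0.1055 -0.0023] [297. 265.]
scene plate 0.83 [ 0.4985 -0.2077  0.0003] [258. 219.]
scene plate 0.67 [ 0.5143 -0.425   0.0002] [182. 230.]
scene plate 0.6 [ 0.2872 -0.1791  0.0003] [265. 172.]
scene grip 0.94 [ 0.4958 -0.2117  0.03  ] [255. 212.]
scene grip 0.94 [ 0.2895 -0.1819  0.0286] [263. 166.]
scene grip 0.9 [ 0.6814 -0.1093  0.0337] [296. 258.]
scene casting 0.78 [0.51   0.0812 0.0934] [356. 191.]
scene fixture 0.57 [0.5046 0.077  0.0029] [352. 211.]
scene fixture 0.43 [ 0.7452 -0.2364 -0.0029] [249. 291.]
scene slot 0.57 [0.4321 0.0778 0.0628] [349. 181.]
scene seat 0.9 [0.4867 0.0839 0.0942] [355. 185.]
scene seat 0.68 [0.5913 0.0851 0.1406] [364. 199.]
scene seat 0.63 [0.4334 0.0777 0.0643] [349. 181.]
scene face_top 0.68 [0.5885 0.0846 0.1468] [364. 196.]
scene solenoid 0.64 [ 0.749  -0.2386  0.0014] [248. 292.]
scene piston 0.68 [ 0.3812  0.4053 -0.0007] [443. 177.]
scene screwdriver 0.5
[... 778 characters left out ...]
 0.82 [0.4849 0.0805 0.0947] [277. 215.]
top face_top 0.78 [0.5896 0.083  0.1392] [278. 169.]
top solenoid 0.61 [ 0.7469 -0.2383 -0.001 ] [402. 136.]
top piston 0.75 [0.3864 0.4009 0.0051] [154. 251.]
{'time': 1.1, 'qpos': array([ 1.18  ,  0.2863,  1.5767,  0.    ,  1.2786, -0.15  ]), 'dq': array([ 0.0004, -0.0004,  0.0009,  0.0006,  0.0005, -0.0005]), 'joint_efforts': array([ -0.0004, -40.5952, -29.2952,  -0.0001,   0.0003,  -0.    ]), 'eef_pos': array([0.1609, 0.6555, 0.1932]), 'tcp_rot': array([ 0.1201,  0.9928,  0.    , -0.    ]), 'contact_force': array([0.3412, 0.1487, 0.163 ]), 'wrist_torque': array([ 0.0148, -0.0277,  0.0329]), 'finger_force': 0.0, 'opening': 1.005716551329091} 0.0187
```

View pics/scene0.png

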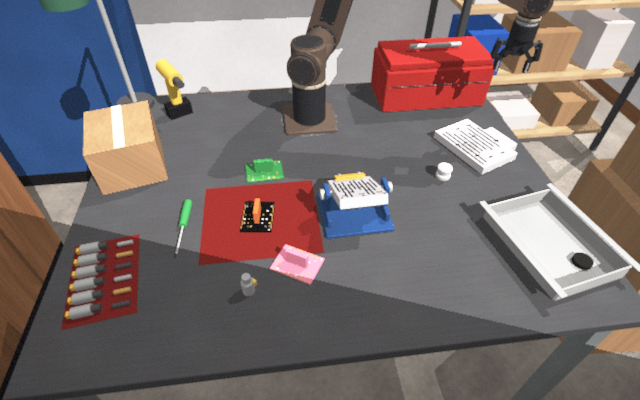

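View pics/top0.png

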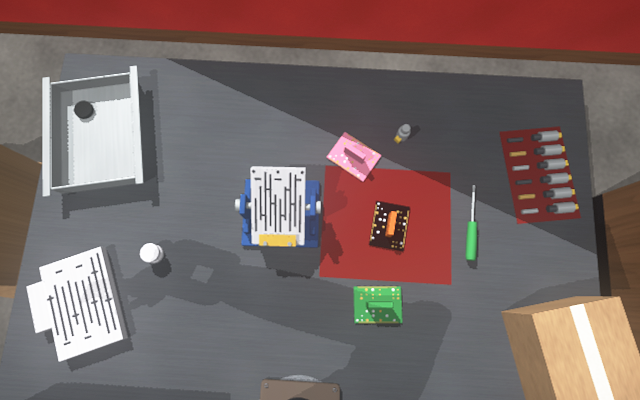

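The black plate with the orange grip lies on the red mat at scene (257,215) / top (390,226). Green and pink plates are look-alikes, and so is the untilted white casting on the left. The real valve body is at top (278,205), with its yellow clip at (278,240). Next I'll refine both poses by silhouette fitting.

```bash
cat > fit.py <<'E'
from h import *
from scipy.optimize import minimize
def box(x0,x1,y0,y1,z0,z1): return np.array([[x,y,z] for x in(x0,x1) for y in(y0,y1) for z in(z0,z1)])
PL=[box(-.06,.06,-.045,.045,0,.005),box(-.03,.03,-.007,.007,.005,.05)]
CA=[box(-.095,.095,-.065,.065,-.016,.012)]
def sil(c,boxes,Rm,t,S=4):
    m=np.zeros((400*S,640*S),np.uint8)
    for b in boxes:
        u=(proj(c,Rm.apply(b)+t)+.5)*S-.5
        cv2.fillConvexPoly(m,cv2.convexHull(u.round().astype(np.int32)),1)
    return cv2.resize(m.astype(np.float32),(640,400),interpolation=cv2.INTER_AREA)
def fit(obs,boxes,pose,p0,sc):
    def cost(p):
        s=0
        for c,m in obs:
            g=sil(c,boxes,*pose(p)); s+=1-np.minimum(g,m).sum()/np.maximum(g,m).sum()
        return s
    best=None
    for k in range(3):
        sx=np.vstack([p0]+[np.array(p0)+np.array(sc)*e*(-1)**k for e in np.eye(len(p0))])
        r=minimize(cost,p0,method='Nelder-Mead',options=dict(initial_simplex=sx,xatol=1e-4,fatol=1e-5,maxiter=400)); p0=r.x
    return r.x,r.fun
E
python3 - <<'E'
from fit import *
np.set_printoptions(precision=4,suppress=True)
def near(n,c,t,p):
    u=proj(c,p)[0]; best=None
    for d in ctrl.masks_of(n,t):
        ys,xs=np.nonzero(d['region']); 
        e=np.hypot(xs.mean()-u[0],ys.mean()-u[1])
        if best is None or e<best[0]: best=(e,d['region'].astype(np.float32))
    print(n,t,best[0],best[1].sum()); return best[1]
C={n:shot(n) for n in('scene','top')}
mp={n:near(n,C[n],'plate',[.495,-.209,.01]) for n in C}
mc={n:near(n,C[n],'casting',[.51,.08,.1]) for n in C}
for n in C:
    im=C[n]['pixels'][:,:,::-1].copy()
    for m in(mp[n],mc[n]):
        cs,_=cv2.findContours(m.astype(np.uint8),0,1); cv2.drawContours(im,cs,-1,(255,0,255),1)
    u,v=proj(C[n],[.5,-.06,.05])[0].astype(int)
    cv2.imwrite(f'pics/m_{n}.png',cv2.resize(im[v-65:v+65,u-100:u+100],None,fx=4,fy=4,interpolation=0))
pp=lambda p:(R.from_euler('z',p[2]),np.array([p[0],p[1],p[3]]))
cp=lambda p:(R.from_euler('ZY',[p[2],-p[3]]),np.array([p[0],p[1],.092]))
for sel in(['scene','top'],['scene'],['top']):
    # yaw: long side along..., grid start
    rs=[fit([(C[n],mp[n]) for n in sel],PL,pp,[.495,-.209,y,0.],[.01,.01,.2,.005]) for y in(-.5,-.1,1.2,1.6,2.0)]
    print(sel,'plate',*min(rs,key=lambda r:r[1]))
    print(sel,'cast',*fit([(C[n],mc[n]) for n in sel],CA,cp,[.511,.08,.03,.45],[.01,.01,.1,.1]))
E
cd pics; python3 -c "
import cv2,numpy as np
cv2.imwrite('m.png',cv2.resize(np.vstack([cv2.imread('m_scene.png'),cv2.imread('m_top.png')]),(462,600)))"
```

```text
scene plate 0.7087168180520677 911.0
top plate 1.5423838786128008 1591.0
scene casting 2.440500681656155 1680.0Traceback (most recent call last):
  File "<stdin>", line 12, in <module>
  File "<stdin>", line 9, in near
TypeError: 'NoneType' object is not subscriptable
[ WARN:0@0.016] global loadsave.cpp:275 findDecoder imread_('m_scene.png'): can't open/read file: check file path/integrity
[ WARN:0@0.016] global loadsave.cpp:275 findDecoder imread_('m_top.png'): can't open/read file: check file path/integrity
Traceback (most recent call last):
cv2.error: OpenCV(4.12.0) :-1: error: (-5:Bad argument) in function 'resize'
> Overload resolution failed:
>  - src data type = object is not supported
>  - Expected Ptr<cv::UMat> for argument 'src'
```

```bash
cat > m.py <<'E'
from fit import *
np.set_printoptions(precision=4,suppress=True)
def near(n,t,p):
    for _ in range(6):
        c=shot(n); u=proj(c,p)[0]; best=(9,None)
        for d in ctrl.masks_of(n,t):
            ys,xs=np.nonzero(d['region']); e=np.hypot(xs.mean()-u[0],ys.mean()-u[1])
            if e<best[0]: best=(e,d['region'].astype(np.float32))
        if best[1] is not None: break
    print(n,t,best[0],best[1].sum()); return c,best[1]
mp={n:near(n,'plate',[.495,-.209,.01]) for n in('scene','top')}
mc={n:near(n,'casting',[.51,.08,.1]) for n in('scene','top')}
ims=[]
for n in mp:
    c=mp[n][0]; im=c['pixels'][:,:,::-1].copy(); u,v=proj(c,[.5,-.06,.05])[0].astype(int)
    a,b=slice(v-60,v+50),slice(u-100,u+100)
    im=cv2.resize(im[a,b],None,fx=4,fy=4,interpolation=cv2.INTER_CUBIC)
    for m in(mp[n][1],mc[n][1]):
        mm=cv2.resize(m[a,b].astype(np.uint8),None,fx=4,fy=4,interpolation=0)
        cv2.drawContours(im,cv2.findContours(mm,0,1)[0],-1,(255,0,255),1)
    ims.append(im)
cv2.imwrite('pics/m.png',cv2.resize(np.vstack(ims),(545,600),interpolation=cv2.INTER_AREA))
pp=lambda p:(R.from_euler('z',p[2]),np.array([p[0],p[1],p[3]]))
cp=lambda p:(R.from_euler('ZY',[p[2],-p[3]]),np.array([p[0],p[1],.092]))
for sel in(['scene','top'],['scene'],['top']):
    rs=[fit([mp[n] for n in sel],PL,pp,[.495,-.209,y,0.],[.01,.01,.2,.005]) for y in(-.5,-.1,1.2,1.6,2.0)]
    print(sel,'plate',*min(rs,key=lambda r:r[1]))
    print(sel,'cast',*fit([mc[n] for n in sel],CA,cp,[.511,.08,.03,.45],[.01,.01,.1,.1]))
E
python3 m.py
python3 - <<'E'
from h import *
L={}
for i in range(6):
  for n in('scene','top'):
    c=shot(n)
    for t in('seat','face_top','slot','casting','fixture'):
        p=[np.array(d['position']) for d in ctrl.mark_of(n,t)]
        ref=dict(seat=[.485,.08,.095],face_top=[.589,.084,.142],slot=[.434,.079,.064],casting=[.51,.08,.092],fixture=[.508,.078,0])[t]
        p=[q for q in p if np.linalg.norm(q-ref)<.02]
        if p: L.setdefault((t),[]).append(p[0])
for k,v in L.items(): print(k,len(v),np.mean(v,0).round(4),np.std(v,0).round(4))
E
```

```text
scene plate 0.6053926910229752 966.0
top plate 1.5777978890211595 1562.0
scene casting 2.3125685478330986 1613.0
top casting 0.3888468974746561 4294.0
['scene', 'top'] plate [ 0.492  -0.2076 -0.1299  0.0059] 0.07268273830413818
['scene', 'top'] cast [0.5068 0.0805 0.0364 0.4444] 0.1625233292579651
['scene'] plate [ 0.4895 -0.2072 -0.1333  0.0035] 0.036432862281799316
['scene'] cast [0.4994 0.0817 0.0436 0.3844] 0.07549107074737549
['top'] plate [ 0.4934 -0.2095 -0.1304 -0.0026] 0.028865814208984375
['top'] cast [0.5096 0.0794 0.0405 0.4277] 0.03410172462463379
seat 12 [0.4847 0.0804 0.0927] [0.0017 0.002  0.0014]
face_top 12 [0.5896 0.0828 0.144 ] [0.0016 0.0015 0.0023]
slot 11 [0.4343 0.0795 0.0661] [0.0017 0.0021 0.0011]
casting 12 [0.5115 0.0799 0.0921] [0.0016 0.0018 0.0013]
fixture 12 [0.5094 0.0789 0.0008] [0.0026 0.0015 0.0012]
```

View pics/m.png

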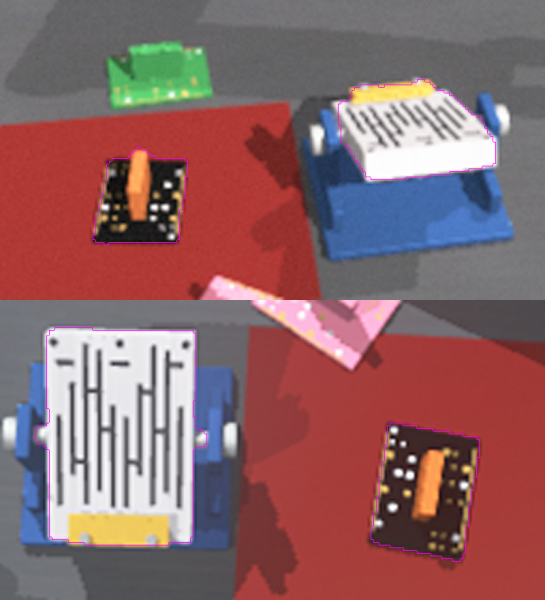

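Both masks sit well on the plate and the casting. The fits and marks agree:
- **Plate:** about (0.494, -0.209), yaw -0.13.
- **Casting:** hinge about (0.510, 0.080), tilt about 0.455, yaw about 0.035.

Before grasping, I'll check that the tilted pose over the seat can be reached.

```bash
cat > go.py <<'E'
from h import *
import sys
np.set_printoptions(precision=4,suppress=True)
YAW,TILT,H=.035,.455,np.array([.510,.080,.092])
PZ=ctrl.pinch_z
RC=R.from_euler('ZY',[YAW,-TILT]); FLIP=R.from_quat([0,1,0,0])
def seat_tcp(x=0,z=0,y=0):   # tool pose with plate at (x,y,z) in seat frame
    return H+RC.apply([-.02+x,y,.012+z+.030-PZ]), RC*FLIP
def plate_tcp(z=0,p=(.494,-.209,0),yaw=-.13):
    return np.array(p)+[0,0,.030-PZ+z], R.from_euler('z',yaw)*FLIP
def delta(p,Rm,cur=None):
    s=ctrl.get_state(); p0,R0=cur or (s['eef_pos'],R.from_quat(s['tcp_rot']))
    d=R0.inv().apply(p-p0); r=(R0.inv()*Rm).as_rotvec()
    print('t',s['time'],'d',d,'r',r,'|d|',np.linalg.norm(d),'|r|',np.linalg.norm(r)); return d,r
E
python3 -c "
from go import *
delta(*seat_tcp(.02,.1))"
```

```text
t 5.4 d [-0.4241 -0.4904 -0.0095] r [-0.0627 -0.4521 -0.271 ] |d| 0.6484412854144826 |r| 0.5307973742080035
```

Units first: shifts go in shares of 0.75 m and turns go in shares of pi rad. So -0.49 m is -0.6533, -0.424 m is -0.5653, -0.452 rad is -0.1439.

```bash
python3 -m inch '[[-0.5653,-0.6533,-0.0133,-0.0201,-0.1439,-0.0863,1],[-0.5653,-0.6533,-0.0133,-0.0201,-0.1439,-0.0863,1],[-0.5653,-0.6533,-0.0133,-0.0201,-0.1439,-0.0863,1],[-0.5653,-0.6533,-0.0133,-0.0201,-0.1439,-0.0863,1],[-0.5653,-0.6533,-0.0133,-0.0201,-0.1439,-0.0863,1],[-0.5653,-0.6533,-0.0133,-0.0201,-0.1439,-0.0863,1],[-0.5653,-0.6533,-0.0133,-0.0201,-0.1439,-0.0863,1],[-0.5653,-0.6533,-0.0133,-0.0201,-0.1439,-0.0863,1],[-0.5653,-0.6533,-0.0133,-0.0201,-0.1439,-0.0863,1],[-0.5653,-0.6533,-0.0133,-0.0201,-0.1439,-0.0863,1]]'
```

```text
refused: ROWS must be a list of objects, one for each row. Nothing was moved.
```

I used the wrong layout. The manual says a list of objects, one for each row; once more.

```bash
python3 -m inch '[{"d": [-0.5653,-0.6533,-0.0133],"rot": [-0.0201,-0.1439,-0.0863],"jaw": 1},{"d": [-0.5653,-0.6533,-0.0133],"rot": [-0.0201,-0.1439,-0.0863],"jaw": 1},{"d": [-0.5653,-0.6533,-0.0133],"rot": [-0.0201,-0.1439,-0.0863],"jaw": 1},{"d": [-0.5653,-0.6533,-0.0133],"rot": [-0.0201,-0.1439,-0.0863],"jaw": 1},{"d": [-0.5653,-0.6533,-0.0133],"rot": [-0.0201,-0.1439,-0.0863],"jaw": 1},{"d": [-0.5653,-0.6533,-0.0133],"rot": [-0.0201,-0.1439,-0.0863],"jaw": 1},{"d": [-0.5653,-0.6533,-0.0133],"rot": [-0.0201,-0.1439,-0.0863],"jaw": 1},{"d": [-0.5653,-0.6533,-0.0133],"rot": [-0.0201,-0.1439,-0.0863],"jaw": 1},{"d": [-0.5653,-0.6533,-0.0133],"rot": [-0.0201,-0.1439,-0.0863],"jaw": 1},{"d": [-0.5653,-0.6533,-0.0133],"rot": [-0.0201,-0.1439,-0.0863],"jaw": 1}]'
python3 -c "
from go import *
delta(*seat_tcp(.02,.1));print(ctrl.get_state()['qpos']);delta(*plate_tcp(.1))"
```

```text
time: 6.65
eef_pos: [0.446, 0.0972, 0.2039]
tcp_rot: [-0.017, 0.974, 0.004, 0.227]
contact_force: [1.4, 0.5, -0.3]
opening: 0.999
finger_force: 0.0
t 6.65 d [-0.0077 -0.0194  0.0051] r [ 0.0002  0.0029 -0.0001] |d| 0.021462240732734717 |r| 0.0029485913958531246
[-0.026  -0.5598  2.3668  0.0353  0.8777 -1.6479]
t 6.65 d [ 0.0075 -0.3077  0.0994] r [0.038  0.4569 0.162 ] |d| 0.32342478307291717 |r| 0.48623287200665066
```

In the tool's units: -0.308 m is -0.4107, 0.099 m is 0.132, 0.457 rad is 0.1455.

```bash
python3 -m inch '[{"d": [0.0107,-0.4107,0.0533],"rot": [0.0121,0.1455,0.0516],"jaw": 1},{"d": [0.0107,-0.4107,0.0533],"rot": [0.0121,0.1455,0.0516],"jaw": 1},{"d": [0.0107,-0.4107,0.0533],"rot": [0.0121,0.1455,0.0516],"jaw": 1},{"d": [0.0107,-0.4107,0.1067],"rot": [0.0121,0.1455,0.0516],"jaw": 1},{"d": [0.0107,-0.4107,0.132],"rot": [0.0121,0.1455,0.0516],"jaw": 1},{"d": [0.0107,-0.4107,0.132],"rot": [0.0121,0.1455,0.0516],"jaw": 1},{"d": [0.0107,-0.4107,0.132],"rot": [0.0121,0.1455,0.0516],"jaw": 1},{"d": [0.0107,-0.4107,0.132],"rot": [0.0121,0.1455,0.0516],"jaw": 1}]'
python3 - <<'E'
from go import *
cs=[shot(n) for n in('scene','top')]
out=[]
for c in cs:
    u,v=proj(c,[.494,-.209,.05])[0].astype(int); out.append(cv2.resize(c['pixels'][v-50:v+50,u-60:u+60,::-1],None,fx=3.3,fy=3.3,interpolation=cv2.INTER_CUBIC))
cv2.imwrite('pics/g.png',np.hstack(out))
delta(*plate_tcp(0));print(ctrl.get_state()['qpos'])
for n in('scene','top'):
    for t in('grip','plate'): print(n,t,[np.array(d['position']) for d in ctrl.mark_of(n,t) if abs(d['position'][0]-.494)<.05])
E
```

```text
time: 7.65
eef_pos: [0.4929, -0.2064, 0.1116]
tcp_rot: [0.064, 0.998, -0.0, -0.001]
contact_force: [-0.2, 0.2, -0.7]
opening: 1.003
finger_force: 0.0
t 7.75 d [-0.0014 -0.0023  0.1006] r [-0.0014 -0.0008  0.0019] |d| 0.10063012715558788 |r| 0.002520006243104327
[-0.5855  0.061   1.9908 -0.0018  1.0898 -2.0274]
scene grip [array([ 0.4963, -0.2075,  0.0325])]
scene plate [array([ 0.4976, -0.2066, -0.0005])]
top grip []
top plate []
```

View pics/g.png

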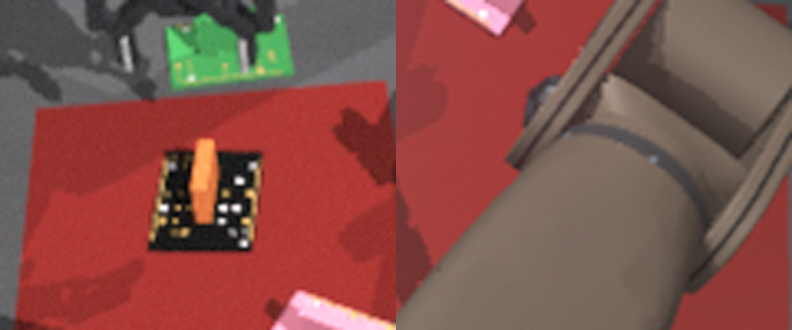

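In the left half of the picture the gripper is above the plate with its fingers spread either side of the orange grip at about (203,180). The arm hides the top view. Descending and closing.

In the tool's units: 0.099 m is 0.132, -0.003 m is -0.004.

```bash
python3 -m inch '[{"d": [-0.004,-0.0027,0.0667],"jaw": 1},{"d": [-0.004,-0.0027,0.1133],"jaw": 1},{"d": [-0.004,-0.0027,0.132],"jaw": 1},{"d": [-0.004,-0.0027,0.132],"jaw": 1},{"d": [-0.004,-0.0027,0.132],"jaw": 0},{"d": [-0.004,-0.0027,0.132],"jaw": 0},{"d": [-0.004,-0.0027,0.132],"jaw": 0},{"d": [-0.004,-0.0027,0.132],"jaw": 0},{"d": [-0.004,-0.0027,0.132],"jaw": 0},{"d": [-0.004,-0.0027,0.132],"jaw": 0}]' 70
```

```text
time: 9.2
eef_pos: [0.4954, -0.2102, 0.012]
tcp_rot: [0.065, 0.998, -0.0, -0.001]
contact_force: [0.7, 0.3, 3.8]
opening: 0.0
finger_force: 1.8
```

```bash
python3 - <<'E'
from go import *
c=shot('scene');s=ctrl.get_state();print({k:s[k] for k in('opening','finger_force','contact_force','wrist_torque','time')})
u,v=proj(c,[.494,-.209,.05])[0].astype(int); cv2.imwrite('pics/g2.png',cv2.resize(c['pixels'][v-50:v+50,u-60:u+60,::-1],None,fx=5,fy=5,interpolation=cv2.INTER_CUBIC))
E
```

```text
{'opening': -0.0017803309907564737, 'finger_force': 2.0866007727454416, 'contact_force': array([-0.2321,  0.1972,  4.4251]), 'wrist_torque': array([ 0.0647,  0.0273, -0.0457]), 'time': 9.25}
```

View pics/g2.png

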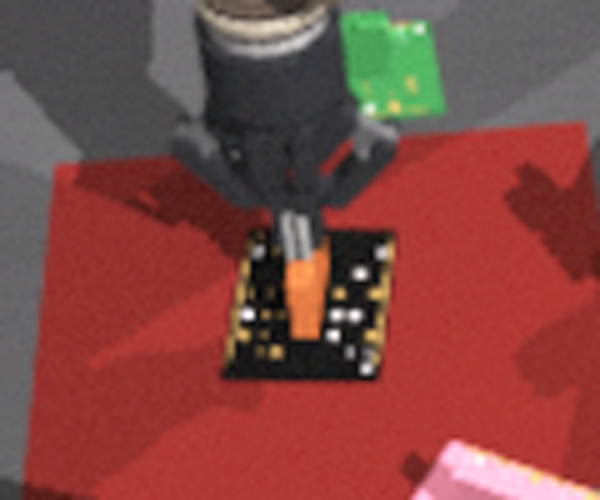

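```bash
python3 - <<'E'
from go import *
c=shot('scene','s2.png');s=ctrl.get_state()
u0=proj(c,[.494,-.209,.05])[0].astype(int)-[60,50]
f=lambda p:((proj(c,p)-u0)*5).round(0)
Rt=R.from_quat(s['tcp_rot'])
print('tcp, +20mm,+40mm',f(s['eef_pos']+Rt.apply([[0,0,0],[0,0,-.02],[0,0,-.04]])))
Rp=R.from_euler('z',-.13)
print('plate corners',f(Rp.apply(PLc:=np.array([[-.06,-.045,0],[.06,-.045,0],[.06,.045,0],[-.06,.045,0]]))+[.494,-.209,0]))
print('bar top',f(Rp.apply([[-.03,0,.05],[.03,0,.05],[.03,0,.005]])+[.494,-.209,0]))
print(s['qpos'],s['joint_efforts'])
for t in('grip','plate'): print(t,[np.array(d['position']) for d in ctrl.mark_of('scene',t)])
E
```

```text
tcp, +20mm,+40mm [[307. 298.]
 [304. 275.]
 [300. 251.]]
plate corners [[249. 238.]
 [222. 386.]
 [378. 387.]
 [395. 239.]]
bar top [[308. 215.]
 [297. 289.]
 [305. 342.]]
[-0.5889  0.2157  2.0297 -0.0023  0.8975 -2.0283] [ -0.1703 -29.6673 -21.6579  -0.0608  -0.0681  -0.    ]
grip [array([ 0.6782, -0.1062,  0.034 ]), array([0.5897, 0.0833, 0.1433]), array([ 0.2925, -0.1783,  0.029 ])]
plate [array([ 0.6806, -0.1092, -0.0027]), array([ 0.2873, -0.1807,  0.0008]), array([0.4338, 0.078 , 0.0641])]
```

```bash
python3 - <<'E'
import cv2
im=cv2.imread('pics/s2.png'); 
cv2.imwrite('pics/g3.png',cv2.resize(im[180:240,225:290],None,fx=10,fy=10,interpolation=cv2.INTER_NEAREST)[:600])
E
```

```text
(no output)
```

View pics/g3.png

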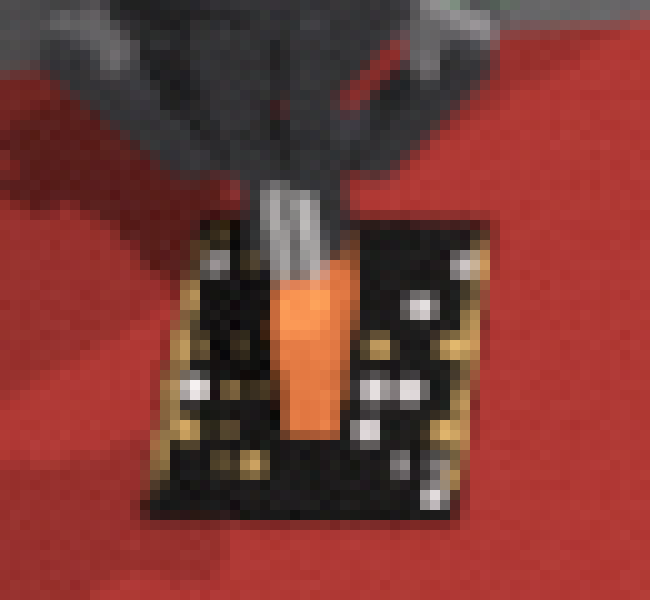

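In the tool's units: -0.08 m is -0.1067, -0.04 m is -0.0533.

```bash
python3 -m inch '[{"d": [0,0,-0.0533],"jaw": 0},{"d": [0,0,-0.1067],"jaw": 0},{"d": [0,0,-0.1067],"jaw": 0},{"d": [0,0,-0.1067],"jaw": 0}]' 
python3 - <<'E'
from go import *
c=shot('scene','s3.png');s=ctrl.get_state();Rt=R.from_quat(s['tcp_rot'])
print(s['eef_pos'],s['opening'],s['finger_force'],s['contact_force'])
print('now tcp,-20,-40,-80',proj(c,s['eef_pos']+Rt.apply([[0,0,0],[0,0,-.02],[0,0,-.04],[0,0,-.08]])))
print('start',proj(c,[.1609,.6555,.1932]),proj(c,[.1609,.6555,.2332]))
a=cv2.imread('pics/scene0.png')[20:80,480:560]; b=c['pixels'][160:240,215:295,::-1]
cv2.imwrite('pics/g4.png',np.hstack([cv2.resize(a,(400,300),interpolation=0),cv2.resize(b,(400,400),interpolation=0)[:300]]))
cv2.imwrite('pics/g4.png',np.hstack([cv2.resize(a,(400,300),interpolation=0),cv2.resize(b,(400,400),interpolation=0)[50:350]]))
for t in('grip','plate'): print(t,[np.array(d['position']) for d in ctrl.mark_of('scene',t)])
E
```

```text
time: 9.9
eef_pos: [0.4942, -0.2093, 0.09]
tcp_rot: [0.065, 0.998, 0.0, -0.003]
contact_force: [-0.3, 1.3, -0.2]
opening: 0.002
finger_force: 0.0
[ 0.4938 -0.209   0.0894] -0.001541361368423402 0.0 [-0.5584 -0.3832  0.5398]
now tcp,-20,-40,-80 [[254.0254 196.4515]
 [253.2409 191.3666]
 [252.437  186.1555]
 [250.7678 175.3351]]
start [[503.9676  85.5374]] [[507.7658  74.7326]]
grip [array([ 0.2863, -0.178 ,  0.03  ])]
plate [array([ 0.4946, -0.207 , -0.0012]), array([ 0.2853, -0.1806, -0.0022])]
```

View pics/g4.png

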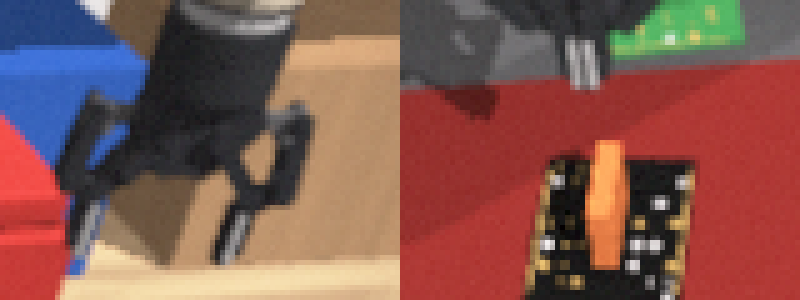

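The picture changes things. The shut fingertips appear at (252,187.6) in the scene image, but the reported TCP projects to (254,196.5). At the start pose the gap was similar. So the real finger ends sit about 35 mm behind the reported TCP, and the fingers shut on top of the bar. I'll redo the grasp deeper, in small steps, watching the force.

In the tool's units: 0.1 m is 0.1333, 0.09 m is 0.12.

```bash
python3 -m inch '[{"d": [-0.0013,0,0],"jaw": 1},{"d": [-0.0013,0,0],"jaw": 1},{"d": [-0.0013,0,0.0533],"jaw": 1},{"d": [-0.0013,0,0.1067],"jaw": 1},{"d": [-0.0013,0,0.12],"jaw": 1},{"d": [-0.0013,0,0.1333],"jaw": 1},{"d": [-0.0013,0,0.1333],"jaw": 1}]' 
python3 -c "
from go import *
s=ctrl.get_state();print(s['eef_pos'],s['contact_force'],s['opening'])"
```

```text
time: 10.92
eef_pos: [0.4962, -0.2103, -0.0082]
tcp_rot: [0.065, 0.998, -0.0, -0.001]
contact_force: [0.4, 0.3, -0.3]
opening: 0.999
finger_force: 0.0
[ 0.4962 -0.2103 -0.0082] [ 0.3673  0.3191 -0.2534] 0.9986204835099491
```

In the tool's units: 0.013 m is 0.0173.

```bash
python3 -m inch '[{"d": [0,0,0.0173],"jaw": 1},{"d": [0,0,0.0173],"jaw": 0},{"d": [0,0,0.0173],"jaw": 0},{"d": [0,0,0.0173],"jaw": 0},{"d": [0,0,0.0173],"jaw": 0},{"d": [0,0,0.0173],"jaw": 0},{"d": [0,0,0.0173],"jaw": 0},{"d": [0,0,0.0173],"jaw": 0}]' 70
python3 -c "
from go import *
s=ctrl.get_state();print(s['eef_pos'],s['contact_force'],s['wrist_torque'],s['opening'])"
```

```text
time: 11.92
eef_pos: [0.4961, -0.2101, -0.0212]
tcp_rot: [0.065, 0.998, -0.0, -0.001]
contact_force: [-0.8, 0.7, 4.1]
opening: 0.148
finger_force: 69.0
[ 0.4961 -0.2101 -0.0212] [-0.7834  0.735   4.0814] [ 0.1879  0.0066 -0.0265] 0.1480626717073902
```

Gripped: opening 0.148 matches the 14 mm bar, with 69 N on the pads. Lifting.

In the tool's units: -0.2 m is -0.2667, -0.16 m is -0.2133.

```bash
python3 -m inch '[{"d": [0,0,-0.0267],"jaw": 0},{"d": [0,0,-0.08],"jaw": 0},{"d": [0,0,-0.1467],"jaw": 0},{"d": [0,0,-0.2133],"jaw": 0},{"d": [0,0,-0.2667],"jaw": 0},{"d": [0,0,-0.2667],"jaw": 0},{"d": [0,0,-0.2667],"jaw": 0}]' 
cat > mp.py <<'E'
from fit import *
np.set_printoptions(precision=4,suppress=True)
def plate_pose(n,Rexp,p0,tries=4):
    for _ in range(tries):
        c=shot(n); u=proj(c,p0)[0]
        for d in ctrl.masks_of(n,'plate'):
            ys,xs=np.nonzero(d['region'])
            if np.hypot(xs.mean()-u[0],ys.mean()-u[1])<25: return c,d['region']
    return c,None
E
python3 - <<'E'
from go import *
s=ctrl.get_state();print(s['eef_pos'],s['contact_force'],s['wrist_torque'],s['opening'])
shot('scene','s5.png')
for n in('scene',):
  for i in range(3):
    shot(n)
    for t in('grip','plate'): print(n,t,[np.array(d['position']) for d in ctrl.mark_of(n,t) if abs(d['position'][0]-.495)<.06 and d['position'][2]>.05])
Z=.005
globals()['SEATOFF']=None
# target: hover 40mm above face, 30 mm up-slope, using offset -.021 along tool axis
p=H+RC.apply([-.02+.03,0,.012+.06-.021]); delta(p,RC*FLIP)
E
```

```text
time: 12.8
eef_pos: [0.4949, -0.2091, 0.1755]
tcp_rot: [0.065, 0.998, 0.001, -0.004]
contact_force: [0.9, -0.5, -3.7]
opening: 0.154
finger_force: 68.7
[ 0.4949 -0.2091  0.1755] [ 0.8958 -0.4874 -3.7164] [-0.048   0.0138  0.0087] 0.15414828974727418
scene grip [array([ 0.4951, -0.2065,  0.2288])]
scene plate [array([ 0.4935, -0.208 ,  0.1964])]
scene grip [array([ 0.4953, -0.2088,  0.2289])]
scene plate [array([ 0.4957, -0.2069,  0.198 ])]
scene grip [array([ 0.497 , -0.2091,  0.2311])]
scene plate [array([ 0.4948, -0.2092,  0.1978])]
t 13.3 d [0.0371 0.2871 0.0359] r [-0.0376 -0.4574 -0.162 ] |d| 0.2916635375765941 |r| 0.4867446343277415
```

In the tool's units: 0.287 m is 0.3827, 0.036 m is 0.048, -0.457 rad is -0.1455.

```bash
python3 -m inch '[{"d": [0.0493,0.3827,0],"rot": [-0.0121,-0.1455,-0.0516],"jaw": 0},{"d": [0.0493,0.3827,0],"rot": [-0.0121,-0.1455,-0.0516],"jaw": 0},{"d": [0.0493,0.3827,0],"rot": [-0.0121,-0.1455,-0.0516],"jaw": 0},{"d": [0.0493,0.3827,0],"rot": [-0.0121,-0.1455,-0.0516],"jaw": 0},{"d": [0.0493,0.3827,0.0133],"rot": [-0.0121,-0.1455,-0.0516],"jaw": 0},{"d": [0.0493,0.3827,0.048],"rot": [-0.0121,-0.1455,-0.0516],"jaw": 0},{"d": [0.0493,0.3827,0.048],"rot": [-0.0121,-0.1455,-0.0516],"jaw": 0},{"d": [0.0493,0.3827,0.048],"rot": [-0.0121,-0.1455,-0.0516],"jaw": 0}]' 
python3 - <<'E'
from go import *
s=ctrl.get_state();print(s['eef_pos'],s['contact_force'],s['wrist_torque'],s['opening'],s['qpos'])
Rt=R.from_quat(s['tcp_rot']); pl=s['eef_pos']+Rt.apply([0,0,-.0215]); print('plate by tool',pl,'grip by tool',s['eef_pos']+Rt.apply([0,0,-.0515]))
L={}
for i in range(6):
  for n in('scene','top'):
    c=shot(n,f'h_{n}.png')
    for t in('grip','plate','seat','face_top','slot'):
        for d in ctrl.mark_of(n,t):
            p=np.array(d['position']); 
            if np.linalg.norm(p-[.5,.08,.13])<.13: L.setdefault((t,n),[]).append(p)
for k,v in L.items():
    m=np.median(v,0); v=[q for q in v if np.linalg.norm(q-m)<.015]; print(k,len(v),np.mean(v,0))
a=cv2.imread('pics/h_scene.png')[110:250,280:440]
b=cv2.imread('pics/h_top.png')[130:270,200:360]
cv2.imwrite('pics/h.png',cv2.resize(np.hstack([a,b]),None,fx=2.5,fy=2.5,interpolation=cv2.INTER_CUBIC))
E
```

```text
time: 14.3
eef_pos: [0.4972, 0.079, 0.1432]
tcp_rot: [-0.017, 0.974, 0.004, 0.226]
contact_force: [0.2, -0.3, -2.4]
opening: 0.153
finger_force: 69.4
[0.4972 0.079  0.1432] [ 0.221  -0.3461 -2.3693] [-0.0125  0.3995 -0.0131] 0.15294200723859355 [-0.0714 -0.3398  2.3393  0.0732  0.6898 -1.7223]
plate by tool [0.4877 0.0787 0.1625] grip by tool [0.4745 0.0782 0.1894]
('grip', 'scene') 6 [0.4734 0.0775 0.189 ]
('plate', 'scene') 6 [0.4868 0.0812 0.1606]
('seat', 'scene') 6 [0.4847 0.0829 0.0926]
('face_top', 'scene') 6 [0.5896 0.0833 0.145 ]
('slot', 'scene') 6 [0.4344 0.0779 0.0646]
('grip', 'top') 6 [0.471  0.0779 0.1879]
('plate', 'top') 6 [0.4844 0.0734 0.155 ]
('face_top', 'top') 6 [0.5893 0.0837 0.1407]
('seat', 'top') 1 [0.4706 0.078  0.1877]
```

View pics/h.png

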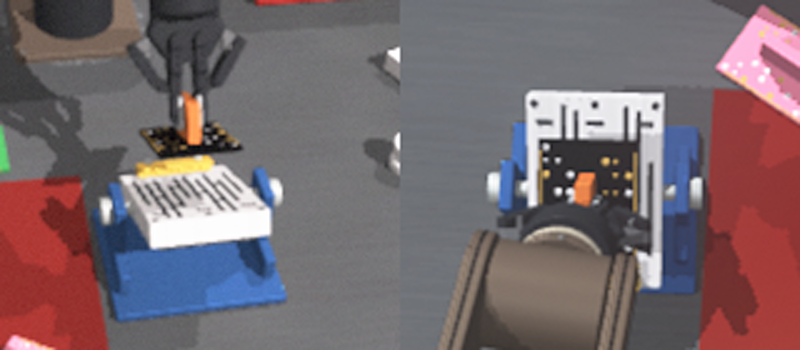

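The plate hangs in the fingers parallel to the face, at about (195,135) left and (590,170) right in the crop. The clip is free ahead of it at (175,167). The tool-z offset (21.5 mm) is confirmed in the tilted pose, so I'll lower to near the face, just up-slope of the lip.

```bash
cat >> go.py <<'E'
def where():
    s=ctrl.get_state();Rt=R.from_quat(s['tcp_rot']); pl=s['eef_pos']+Rt.apply([0,0,-.0215])
    q=RC.inv().apply(pl-H)-[-.02,0,.012]; f=RC.inv().apply(s['contact_force']); 
    print('t',s['time'],'plate in seat',q,'rot err',(RC.inv()*Rt*FLIP.inv()).as_rotvec(),'F',f,'M',RC.inv().apply(s['wrist_torque']),'grip',s['finger_force'],s['opening'])
E
python3 -c "
from go import *
where()"
python3 -m inch '[{"d": [0.004,0.0013,0.04],"jaw": 0},{"d": [0.008,0.0013,0.064],"jaw": 0},{"d": [0.008,0.0013,0.0667],"jaw": 0},{"d": [0.008,0.0013,0.0667],"jaw": 0}]' 
python3 -c "
from go import *
where()"
```

```text
t 17.9 plate in seat [ 0.0302 -0.0001  0.0605] rot err [ 0.0003  0.     -0.    ] F [-0.3153 -0.12   -3.8391] M [ 0.0591  0.4912 -0.0298] grip 69.42537903785706 0.15004951094902175
time: 18.4
eef_pos: [0.5136, 0.081, 0.0953]
tcp_rot: [-0.017, 0.974, 0.004, 0.226]
contact_force: [-0.3, -0.4, -2.6]
opening: 0.156
finger_force: 69.4
t 18.4 plate in seat [0.0247 0.0009 0.0109] rot err [ 0.0002 -0.0006 -0.    ] F [-1.3993 -0.3808 -2.1549] M [-0.0227  0.4117 -0.0182] grip 69.39193367958069 0.15604618277955512
```

Units first: shifts go in shares of 0.75 m and turns go in shares of pi rad. So 0.008 m is 0.0107, 0.004 m is 0.0053.

```bash
for r in 0; do python3 -m inch '[{"d": [0,0,0.0053],"jaw": 0},{"d": [0,0,0.0107],"jaw": 0},{"d": [0,0,0.0107],"jaw": 0}]' >/dev/null; python3 -c "
from go import *
where()"; done
python3 -m inch '[{"d": [0,0,0.0027],"jaw": 0},{"d": [0,0,0.0027],"jaw": 0}]' >/dev/null; python3 -c "
from go import *
where()"
```

```text
t 18.775 plate in seat [0.0241 0.0009 0.0024] rot err [ 0.0003  0.0004 -0.0001] F [-1.4971 -0.2222 -3.5307] M [-0.0223  0.5217 -0.0417] grip 69.4684910774231 0.1521880203520325
t 19.025 plate in seat [0.0244 0.0009 0.0006] rot err [ 0.0002 -0.0003  0.    ] F [-0.5403 -0.5542 -2.8211] M [0.0303 0.3912 0.0066] grip 69.79326725006104 0.1544484458329237
```

Still no contact at an estimated z of 0.6 mm. Lowering further in 1 mm steps.

In the tool's units: 0.001 m is 0.0013.

```bash
python3 -m inch '[{"d": [0,0,0.0013],"jaw": 0},{"d": [0,0,0.0013],"jaw": 0}]' >/dev/null; python3 -c "
from go import *
where()"
python3 -m inch '[{"d": [0,0,0.0013],"jaw": 0},{"d": [0,0,0.0013],"jaw": 0}]' >/dev/null; python3 -c "
from go import *
where()"
```

```text
t 19.275 plate in seat [0.0242 0.0009 0.0003] rot err [0.0002 0.0008 0.0005] F [-7.1768 -0.0135 10.4101] M [-0.213   0.808  -0.0501] grip 71.69487833976746 0.15367132639286396
t 19.525 plate in seat [0.0241 0.0009 0.    ] rot err [0.0002 0.0021 0.0011] F [-12.0338  -2.8426  22.1252] M [-0.386   1.1837 -0.1163] grip 73.6695671081543 0.1525349477762153
```

Contact is at about z = 0.5 mm, so the face estimate is good. I'll back off 2.5 mm and slide down the slope under the lip.

In the tool's units: 0.012 m is 0.016, 0.006 m is 0.008.

```bash
python3 -m inch '[{"d": [0,0,-0.0033],"jaw": 0},{"d": [0.008,0,-0.0033],"jaw": 0},{"d": [0.016,0,-0.0033],"jaw": 0},{"d": [0.016,0,-0.0033],"jaw": 0}]' >/dev/null; python3 -c "
from go import *
where()"
python3 -m inch '[{"d": [0.0053,0,0],"jaw": 0},{"d": [0.0093,0,0],"jaw": 0},{"d": [0.0093,0,0],"jaw": 0}]' >/dev/null; python3 -c "
from go import *
where()"
```

```text
t 20.025 plate in seat [0.0104 0.0011 0.0006] rot err [ 0.0006  0.003  -0.    ] F [-2.9103 -0.3873 -0.8758] M [-0.031   0.5701 -0.0577] grip 70.03499865531921 0.15328839470949754
t 20.4 plate in seat [0.0047 0.0009 0.0009] rot err [ 0.0003  0.0006 -0.0001] F [-2.1967 -0.3719 -2.4772] M [-0.0239  0.433  -0.0066] grip 69.57103371620178 0.15337150365836336
```

In the tool's units: 0.002 m is 0.0027.

```bash
python3 -m inch '[{"d": [0.0027,0,0],"jaw": 0},{"d": [0.0027,0,0],"jaw": 0}]' >/dev/null; python3 -c "
from go import *
where()"
python3 -m inch '[{"d": [0.002,0,0],"jaw": 0},{"d": [0.002,0,0],"jaw": 0}]' >/dev/null; python3 -c "
from go import *
where()"
python3 - <<'E'
from go import *
L={}
for i in range(5):
  for n in('scene','top'):
    c=shot(n,f'k_{n}.png')
    for t in('grip','plate','slot'):
        for d in ctrl.mark_of(n,t):
            p=np.array(d['position']); 
            if np.linalg.norm(p-[.48,.08,.1])<.07: L.setdefault((t,n),[]).append(RC.inv().apply(p-H)-[-.02,0,.012])
for k,v in L.items():
    m=np.median(v,0); v=[q for q in v if np.linalg.norm(q-m)<.015]; print(k,len(v),np.mean(v,0))
E
```

```text
t 20.65 plate in seat [0.0033 0.0009 0.0011] rot err [ 0.0002 -0.0003 -0.0001] F [-1.2943  0.3948 -2.6277] M [-0.0074  0.4018  0.0568] grip 69.66687083244324 0.15152237958410297
t 20.9 plate in seat [0.0032 0.0008 0.0015] rot err [ 0.     -0.0034 -0.0003] F [ 0.2823  1.0185 -4.1476] M [ 0.1465 -0.1812 -0.0057] grip 69.4071900844574 0.15045948627157163
('grip', 'scene') 4 [0.002  0.0014 0.032 ]
('plate', 'scene') 5 [0.0026 0.0023 0.0014]
('slot', 'scene') 4 [-0.0601  0.0014 -0.0021]
('plate', 'top') 5 [-0.003  -0.005  -0.0016]
('grip', 'top') 4 [ 0.0001 -0.0006  0.0333]
('slot', 'top') 1 [-0.0009  0.001   0.0333]
```

In the tool's units: 0.001 m is 0.0013.

```bash
python3 -m inch '[{"d": [0.0013,0,0],"jaw": 0},{"d": [0.0013,0,0],"jaw": 0}]' >/dev/null; python3 -c "
from go import *
where()"
python3 -m inch '[{"d": [0.002,0,0],"jaw": 0},{"d": [0.002,0,0],"jaw": 0}]' >/dev/null; python3 -c "
from go import *
where()"
```

```text
t 23.15 plate in seat [0.0031 0.0008 0.0017] rot err [-0.     -0.0053 -0.0004] F [ 4.9745  2.8639 -5.2252] M [ 0.3548 -0.8474  0.0291] grip 69.32263612747192 0.15390435501355168
t 23.4 plate in seat [0.0031 0.0008 0.0021] rot err [-0.0002 -0.0086 -0.0007] F [ 7.3605  2.7325 -5.2643] M [ 0.4572 -1.2443 -0.0386] grip 69.10398602485657 0.15146867566304897
```

```bash
python3 - <<'E'
from go import *
out=[]
for n in('scene','top'):
    c=shot(n)
    q=np.array([[-.1,-.07],[.1,-.07],[.1,.07],[-.1,.07]])  # casting frame x,y
    u=proj(c,H+RC.apply(np.c_[q,[.012]*4])).astype(np.float32)
    k=2500; dst=((q+[.1,.07])*k).astype(np.float32)
    im=cv2.warpPerspective(c['pixels'],cv2.getPerspectiveTransform(u,dst),(500,350),flags=cv2.INTER_CUBIC)[:,:,::-1].copy()
    cv2.imwrite(f'pics/rect_{n}.png',im)
    g=im.astype(int).sum(2)/3
    for y in(-.042,-.03,-.02,.02,.03,.042):
        r=int((y+.07)*k); prof=g[r-3:r+4].mean(0); d=np.diff(prof); i=[j for j in np.argsort(-abs(d))[:12]]
        print(n,y,sorted((round(j/k-.1,4),int(d[j])) for j in i if True))
    out.append(im[:300] if 0 else cv2.resize(im,(400,280)))
cv2.imwrite('pics/rect.png',np.hstack(out))
E
```

```text
scene -0.042 [(np.float64(0.0216), 3), (np.float64(0.0224), 3), (np.float64(0.0228), 4), (np.float64(0.0232), 3), (np.float64(0.024), 4), (np.float64(0.0244), 3), (np.float64(0.0252), 3), (np.float64(0.0464), -3), (np.float64(0.0476), -3), (np.float64(0.064), 3), (np.float64(0.0648), 3), (np.float64(0.0668), 3)]
scene -0.03 [(np.float64(-0.0492), 5), (np.float64(0.0172), 5), (np.float64(0.018), 5), (np.float64(0.0184), 5), (np.float64(0.0192), 6), (np.float64(0.0196), 5), (np.float64(0.0204), 6), (np.float64(0.0208), 5), (np.float64(0.0216), 6), (np.float64(0.022), 5), (np.float64(0.0228), 6), (np.float64(0.024), 5)]
scene -0.02 [(np.float64(0.0168), 3), (np.float64(0.0188), 4), (np.float64(0.0196), 4), (np.float64(0.02), 4), (np.float64(0.0208), 4), (np.float64(0.0212), 4), (np.float64(0.036), 3), (np.float64(0.0368), 4), (np.float64(0.038), 4), (np.float64(0.0392), 4), (np.float64(0.0396), 3), (np.float64(0.0404), 4)]
scene 0.02 [(np.float64(-0.0316), -4), (np.float64(-0.0304), -4), (np.float64(-0.0296), -5), (np.float64(-0.0288), -4), (np.float64(-0.0276), -4), (np.float64(0.068),
[... 2067 characters left out ...]
, (np.float64(0.0088), -17)]
top 0.03 [(np.float64(-0.014), 19), (np.float64(-0.0136), 18), (np.float64(-0.0088), -20), (np.float64(-0.0084), -23), (np.float64(-0.008), -24), (np.float64(-0.0076), -25), (np.float64(-0.0072), -24), (np.float64(-0.0068), -21), (np.float64(0.0196), -20), (np.float64(0.02), -22), (np.float64(0.0204), -22), (np.float64(0.0208), -18)]
top 0.042 [(np.float64(-0.0524), -14), (np.float64(-0.052), -16), (np.float64(-0.0516), -15), (np.float64(-0.0512), -15), (np.float64(-0.0508), -15), (np.float64(0.032), -16), (np.float64(0.0324), -16), (np.float64(0.0328), -17), (np.float64(0.0332), -16), (np.float64(0.0504), 15), (np.float64(0.0508), 15), (np.float64(0.0992), -16)]
```

View pics/rect.png

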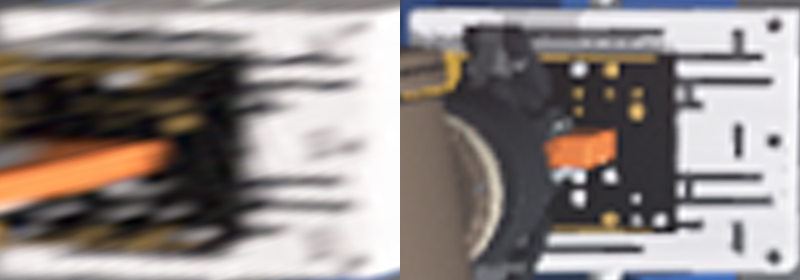

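The plate's upper edge rectifies to about 0.039 m up the face (top view, x≈675 px). That puts it home within about 2 mm, and the clean resistance with no Mz fits the stop. Pressing down now.

In the tool's units: 0.0015 m is 0.002, -0.001 m is -0.0013.

```bash
python3 -m inch '[{"d": [-0.0013,0,0.002],"jaw": 0},{"d": [-0.0013,0,0.002],"jaw": 0}]' >/dev/null; python3 -c "
from go import *
where()"
python3 -m inch '[{"d": [0,0,0.0013],"jaw": 0},{"d": [0,0,0.0013],"jaw": 0}]' >/dev/null; python3 -c "
from go import *
where()"
```

```text
t 23.75 plate in seat [0.0033 0.0007 0.0006] rot err [-0.0003 -0.0057 -0.0002] F [6.7972 0.862  2.1602] M [ 0.2473 -0.771   0.0166] grip 70.14191150665283 0.15567429941219615
t 24.0 plate in seat [ 0.0032  0.0006 -0.0001] rot err [-0.0005 -0.0054  0.0002] F [4.4835 0.3513 6.5152] M [ 0.1879 -0.7531 -0.0033] grip 71.1557686328888 0.15144347122272508
```

In the tool's units: 0.0006 m is 0.0008, -0.006 rad is -0.0019.

```bash
python3 -m inch '[{"d": [0,0,0.0008],"rot": [0,-0.0019,0],"jaw": 0},{"d": [0,0,0.0008],"rot": [0,-0.0019,0],"jaw": 0},{"d": [0,0,0.0008],"rot": [0,-0.0019,0],"jaw": 0}]' >/dev/null; python3 -c "
from go import *
where()
L={}
for i in range(5):
  for n in('scene','top'):
    c=shot(n)
    for t in('grip','plate'):
        for d in ctrl.mark_of(n,t):
            p=np.array(d['position']); 
            if np.linalg.norm(p-[.48,.08,.1])<.07: L.setdefault((t,n),[]).append(RC.inv().apply(p-H)-[-.02,0,.012])
for k,v in L.items():
    m=np.median(v,0); v=[q for q in v if np.linalg.norm(q-m)<.015]; print(k,len(v),np.mean(v,0))
where()"
```

```text
t 24.375 plate in seat [ 0.0033  0.0006 -0.0002] rot err [-0.0004 -0.011   0.0006] F [ 3.6069  0.939  13.2342] M [ 0.0526 -0.2452  0.0212] grip 72.19239592552185 0.15492576573981348
('grip', 'scene') 5 [0.0028 0.0001 0.0301]
('plate', 'scene') 5 [0.0018 0.0041 0.0005]
('grip', 'top') 5 [-0.     -0.0007  0.0309]
('plate', 'top') 5 [-0.003  -0.0043 -0.0041]
t 25.875 plate in seat [ 0.0034  0.0006 -0.0002] rot err [-0.0004 -0.011   0.0005] F [ 3.383   0.6645 12.0738] M [ 0.0389 -0.2256 -0.0276] grip 72.19309329986572 0.15384397793608576
```

The plate is against the stop, centred, and pressed with about 15 N. The centre of pressure is near the middle of the plate, so it sits flush. Handing in.

```bash
python3 -c "
from go import *
print(ctrl.sign_off());where()"
```

```text
the job is handed in; nothing more can be done
None
the job is handed in; nothing more can be done
```

I handed the job in with the plate pushed against the stop under the clip, still gripped at about 70 N and pressed on the face at about 15 N; no verdict came back, and my estimate of its position along the slope is only good to about 3 mm against the 4 mm limit.

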